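# Seat the keyed tube carousel on its mixer shaft

## Robot

A 6-joint arm with a two-finger parallel gripper is mounted at the origin on a cart in front of the work surface, level with it; the furniture and walls round the work are solid. World frame = base frame: x ahead of the robot, y to its left, z up, the work surface at z = 0. Lengths are in m, angles in rad, forces in N, time in s.
With the tool pointing down it reaches from about 0.375 to 0.9 m from the base axis. Payload 3.1 kg.
Tool frame: the origin (TCP) lies on the centre line of the jaws, within the pads' length; the fingertips stand 19 mm ahead of it and the grasp point (between the pads) is the TCP; x points along the fingers, y is the direction in which the jaws open and shut, and the axes are right-handed (so a half turn about x gives the same grasp; the last joint's range is limited). The gripper opens to 87 mm and grips with 3 to 60 N. Pads are 19 mm wide; open, the fingers measure 117 mm over their backs; the gripper's body (75 mm by 190 mm) begins 51 mm behind the grasp point.
Start: joints at [-1.391, 0.527, 1.433, -0, 1.181, -0.178], TCP at [0.219, -0.585, 0.242] pointing down, gripper open.
Joint ranges: [-3.08, 3.08], [-0.75, 2.2], [0.22, 2.44], [-1.43, 4.57], [0, 2.65], [-2.85, 2.85]. Speed limits (rad/s): [2.79, 2.79, 3.14, 3.14, 3.14, 3.14].

## Interface

Orientations are given as a unit quaternion [w, x, y, z].
In Python, from station import manip gives the robot as it stands.
- The arm moves only by the tool drive_tool, never from a script. Its argument "targets" is a list of rows, each a list of 3 entries, a list of its own where there are three numbers: the shift along the tool's x, y, z in cm, then the turn, a rotation vector about the tool's x, y, z in degrees, then the closure in counts, from 0 (fully open) to 255 (shut). In form: [[[dx, dy, dz], [ax, ay, az], claw], ...]. A call has 1 to 8 rows; each row is the pose to reach, as a shift and turn from the pose measured when the call began, along the tool's axes at that moment; what a row does not reach only later rows make up. A row lasts 1/12 s, in which the tool goes at most 41.7 mm and 7.16 degrees, less where a joint would pass 70% of its speed; a pose out of reach is approached as far as the arm can. A call with a gripper value outside its range is refused whole. The fingers move at their own pace and stop on an object; "grip_force" is the grip in N (left out, the last holds). Time passes only in rows, so rows that repeat a pose let the fingers close. It gives the time, the measured TCP pose, the force and the opening at its end, in the units of the state.
- manip.state(): the state, without advancing time (a new reading comes with each control period).
- manip.grab_frame(name): name is "scene" or "side" or "wrist"; returns a dict with "frame" (384x512x3 uint8, blue, green, red), "camera_matrix" (3x3 intrinsics, pixels), "R" (3x3) and "t" (3): a world point X has camera coordinates R X + t. Camera axes: x right, y down, z forward; pixel columns grow to the right and rows downward; lengths in m; the calibration is good to about 2 mm. A picture is of the moment at which its call begins. There is no depth.
- manip.finish_job(): hands the job in, once; it reports no verdict.
The state is a dict: "time": time; "qpos": joint angles; "joint_vel": joint speeds; "tau": joint torques, N m; "eef_pos": TCP position; "ee_rot": TCP orientation; "wrist_force": force on the tool from outside, world axes, zero at the start; "torque": the same for the moment, N m; "gripper_width": finger opening in m.
Only numpy, scipy, OpenCV 4.12 (cv2) and the standard library are available. Lean on these libraries where they do the work, as an engineer would, in place of code of your own. Each camera call takes 0.05 s, during which the arm holds its last target.

## Task

Put the blue tube carousel back on the tube mixer: lift it by its metal knob, lower the hub over the upright drive shaft and, pressing only lightly, turn it until its keyways drop over the brass keys and the hub sits fully home on the dark collar. Let go of it there, and leave the other things on the bench where they are.

Things in the scene. Friction and masses are not known exactly. Their poses are not given: they have to be found in the camera images.
- carousel: loose blue tube carousel, 104 mm across, 72 mm tall, about 0.3 kg, standing upright. Origin: centre of the hub's underside; z up along the bore. Steel hub foot 46 mm across (z 0 to 14 mm), blue disc 104 mm across (z 14 to 21) with 8 white sleeves up to z 30, blue stem 32 mm across (z 21 to 44), metal knob (z 44 to 72). A half turn about z makes no difference.
- knob (a point): middle of the carousel's solid round aluminium knob, the part to hold it by: 36 mm across, 28 mm tall, on the axis 58 mm above the hub's underside; axes as the carousel's. Red stripes on the knob and disc lie over the keyways
- hub_foot (a point): centre of the mouth of the bore in the hub's underside (same point and axes as the carousel's origin). The bore is 18.4 mm wide and 44 mm deep, blind. Two opposite keyways along the carousel's +x and -x, 8.5 mm wide, reach 14.5 mm from the axis and go 14 mm up from the underside
- drive: fixed white mixer drive unit, 130 (x) x 120 (y) x 40 mm tall; origin at the centre of its underside, on the bench; its -x side is the front, with a black panel. On top a dark collar 60 mm across, its top 50 mm above the bench; from it rises a steel shaft with two brass keys. Nothing in it is springy, and more than 25 N of push between hub and drive is too much
- seat (a point): point on the shaft axis at the top of the collar (50 mm above the bench), where the hub's underside rests when home; axes as the drive's, not the keys'. While the hub still stands on the keys its underside is 12 mm above this point. The seated hub has about 0.1 rad of play on the keys either way
- shaft_tip (a point): top of the drive shaft: 16 mm across, 40 mm tall above the collar, top 10 mm tapered to 7 mm. Low on it are two opposite brass keys 6 mm wide, 12 mm tall from the collar, out to 13 mm from the axis. The line through the keys lies anywhere within 0.65 rad either way of the drive's x axis, not measured. The shaft is braked: about 0.8 N m turns it
- specimen_a: loose specimen cup with orange cap, 60 mm across, 70 mm tall, a bystander; origin at the centre of its underside
- vial_green: loose green and white vial, 35 mm across, 80 mm tall, a bystander; origin at the centre of its underside
- syringe_b: loose syringe lying flat, 26 x 100 x 18 mm, long along its y, a bystander; origin under its middle
- tube_a: loose sample tube with violet cap lying in the steel tray, 14 x 79 x 14 mm, a bystander; origin under its middle
- tube_c: loose sample tube with green cap lying in the steel tray, 14 x 79 x 14 mm, a bystander; origin under its middle

How it is judged:
On the way, in this order (a step that is already met when the one before it is completed fails the run):
1. the carousel is lifted clear of the bench (height (world z) of carousel above 0.04 m), for 0.2 s.
2. the hub is over the shaft (horizontal distance between carousel and seat below 0.005 m and z of carousel in the frame of seat below 0.034 m).
At the end, for the whole second after the job is handed in: the hub's underside rests on the collar (within 3 mm in height and 3 mm sideways of the seat), so the keyways are over the keys; the carousel is upright within 0.08 rad and at rest (horizontal distance between carousel and seat below 0.003 m and z of carousel in the frame of seat between -0.003 and 0.003 m and angle between carousel's own z axis and vertical below 0.08 rad and linear speed of carousel below 0.02 m/s); the robot touches nothing.
It fails at once if the carousel and the drive unit are pressed together with more than 25 N (contact force between carousel and drive above 25 N).
It fails at once if the carousel is tipped by more than 0.6 rad (angle between carousel's own z axis and vertical above 0.6 rad).
It fails at once if a bystander is shifted by more than 20 mm (distance of any of specimen_a, vial_green, syringe_b, tube_a, tube_c from where it was at the start of the episode above 0.02 m).
It also fails if it takes over 64 s, if anything falls off the work surface, if the arm or the gripper's body presses on something with over 40 N, if the wrist force passes 120 N, or if a joint passes its speed limit or range.

## Working session

There is one attempt and no reset: what is moved stays moved. The work goes in short steps, Python scripts to look and compute and a tool call to move; the robot and the scene stay as the last step left them, time stands still between calls to the robot, and variables do not carry over. Pictures are saved under pics/ and viewed, and the job is handed in when it is done.

Besides the shell and the picture viewer there is one more tool, called after "Emit:" as a command line: name --argument value ..., lists and objects as JSON in quotes. drive_tool: Moves the arm, as the interface text tells. Its arguments: {"type":"object","properties":{"targets":{"type":"array","items":{"type":"array"}},"grip_force":{"type":"number"}},"required":["targets"]}

```bash
mkdir -p pics; ls; cat > h.py <<'E'
import numpy as np, cv2, json
from station import manip
def cap(n,fn):
    d=manip.grab_frame(n); cv2.imwrite('pics/'+fn+'.png',d['frame'])
    np.savez('pics/'+fn+'.npz',f=d['frame'],K=np.array(d['camera_matrix']),R=np.array(d['R']),t=np.array(d['t']))
    return d
def load(fn): 
    z=np.load('pics/'+fn+'.npz'); return z['f'],z['K'],z['R'],z['t']
def ray(c,uv):
    f,K,R,t=c; d=R.T@np.linalg.solve(K,[uv[0],uv[1],1]); return -R.T@t,d
def onplane(c,uv,z):
    o,d=ray(c,uv); return o+d*(z-o[2])/d[2]
def proj(c,X):
    f,K,R,t=c; p=K@(R@np.array(X)+t); return p[:2]/p[2]
E
python3 - <<'E'
from h import *
for n in ['scene','side','wrist']:
    cap(n,n+'0'); c=load(n+'0'); print(n,-c[2].T@c[3], c[2][2])
print(manip.state())
E
```

```text
pics
scene [0.1000172  0.98452664 0.83213654] [ 0.3366183  -0.70193689 -0.62767246]
side [0.3988512 1.060253  0.685804 ] [ 0.07572095 -0.83545639 -0.54431512]
wrist [ 0.29630713 -0.55554455  0.38419158] [-0.27994127 -0.1030654  -0.95446865]
{'time': 0.15, 'qpos': array([-1.39051525e+00,  5.28319103e-01,  1.43360395e+00, -2.55660397e-05,
        1.18136901e+00, -1.78482947e-01]), 'joint_vel': array([-0.00039693, -0.00335885, -0.0040298 , -0.00028011,  0.00059518,
       -0.0004582 ]), 'tau': array([ 8.00064663e-04, -4.40429163e+01, -1.76843637e+01,  6.33310829e-02,
        5.52655163e-02, -1.02555866e-04]), 'eef_pos': array([ 0.21938411, -0.58467277,  0.24075682]), 'ee_rot': array([-0.12556559, -0.69575088, -0.12676724,  0.69576868]), 'wrist_force': array([-0.15185447, -0.10120162,  0.31934493]), 'torque': array([ 0.026959  , -0.02940551, -0.0054943 ]), 'gripper_width': 0.08712246306329188}
```

View pics/scene0.png

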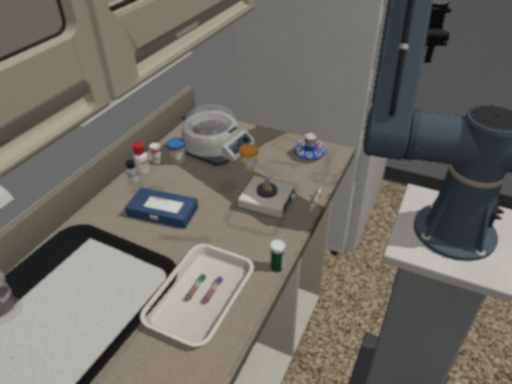

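View pics/side0.png

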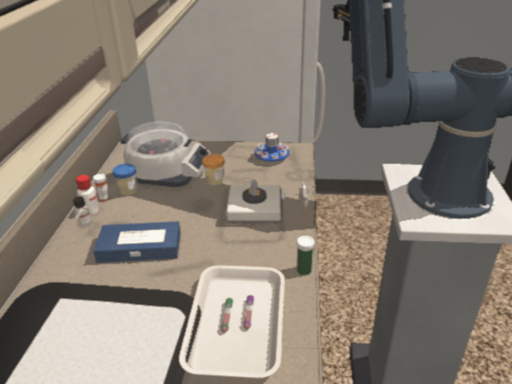

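View pics/wrist0.png

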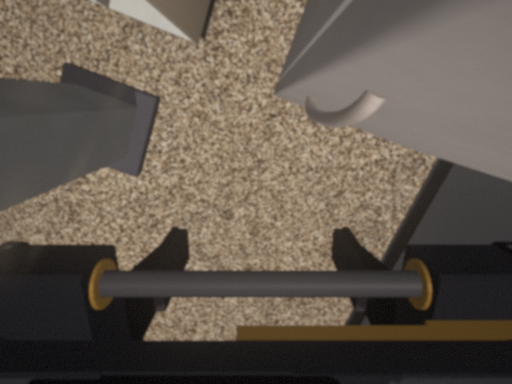

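The scene view shows the carousel at about (310,150) and the drive at about (267,195), with its shaft at (266,187). In the side view they are at about (272,150) and (254,192). I'll enlarge both.

```bash
python3 - <<'E'
from h import *
for n,(x0,y0) in [('scene0',(225,120)),('side0',(210,125))]:
    f=load(n)[0]; cv2.imwrite('pics/%s_c.png'%n,cv2.resize(f[y0:y0+100,x0:x0+115],None,fx=6,fy=6,interpolation=cv2.INTER_CUBIC))
s=load('scene0');d=load('side0')
print(onplane(s,(310,137),.072),onplane(d,(272,136),.072))
print(onplane(s,(266,181),.09),onplane(d,(254,182),.09))
E
```

```text
[ 0.46819136 -0.16765503  0.072     ] [ 0.46710155 -0.17999838  0.072     ]
[0.49187202 0.11603317 0.09      ] [0.4945265  0.10420867 0.09      ]
```

View pics/scene0_c.png

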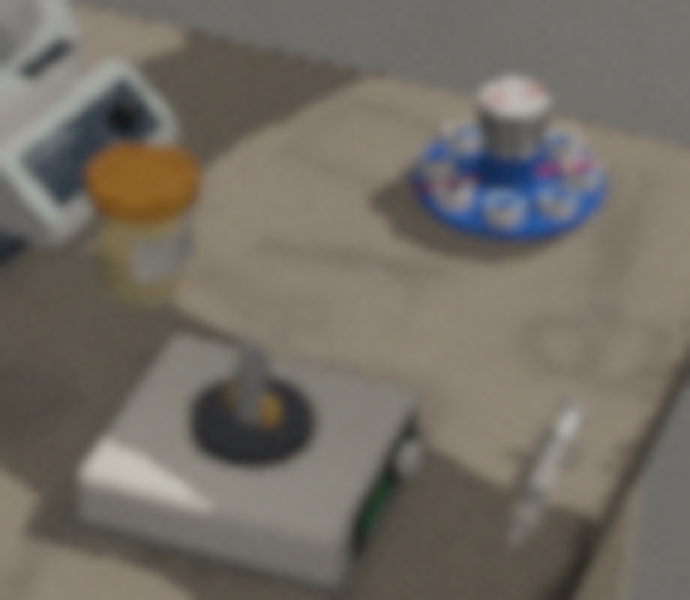

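View pics/side0_c.png

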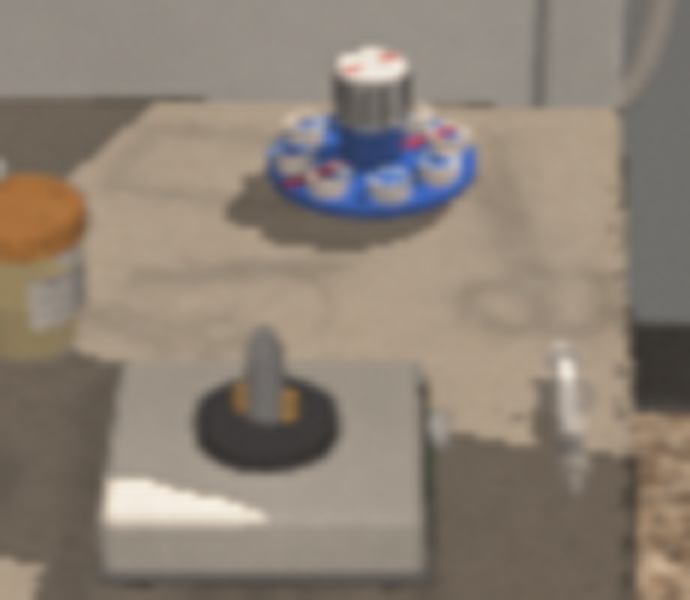

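The crops show the carousel's knob top at side ≈(272,136). The shaft tip is at ≈(254,180), with brass keys on both sides of it. Before swinging the arm I'll find the grey cabinet beyond the bench and work out the wrist camera's mounting.

```bash
python3 - <<'E'
from h import *
from scipy.spatial.transform import Rotation as Ro
s=load('scene0');d=load('side0');w=load('wrist0')
def tri(a,ua,b,ub):
    o1,d1=ray(a,ua);o2,d2=ray(b,ub)
    A=np.c_[d1,-d2];l=np.linalg.lstsq(A,o2-o1,rcond=None)[0];p=o1+d1*l[0];q=o2+d2*l[1];return (p+q)/2,np.linalg.norm(p-q)
print('fridge corner',tri(d,(320,195),w,(275,95)),tri(s,(352,250),w,(275,95)), tri(s,(352,250),d,(320,195)))
print('bench corner',onplane(d,(315,145),0),onplane(s,(355,150),0),'edge',onplane(d,(318,260),0))
print('shaft tip',tri(s,(225+250/6,120+350/6),d,(210+263/6,125+330/6)))
print('knob top',tri(s,(225+513/6,120+98/6),d,(210+372/6,125+66/6)))
st=manip.state();q=st['ee_rot'];T=Ro.from_quat(np.r_[q[1:],q[0]]).as_matrix();print(T)
C=-w[2].T@w[3];print('cam in tool',T.T@(C-st['eef_pos']),'axes\n',T.T@w[2].T); print(w[1])
for p in [(0,0),(511,0),(0,383),(511,383)]: print(p,onplane(w,p,-.8))
E
```

```text
fridge corner (array([ 0.30637612, -0.58311061, -0.39103078]), np.float64(0.030166268659644717)) (array([ 0.34028916, -0.59915703, -0.80345493]), np.float64(0.011137558266433095)) (array([0.28075539, 0.1677886 , 0.0491997 ]), np.float64(0.14410232400121326))
bench corner [ 0.33751444 -0.26875504  0.        ] [ 0.34051977 -0.26252501  0.        ] edge [0.34238427 0.27226749 0.        ]
shaft tip (array([0.49325684, 0.11006061, 0.09703085]), np.float64(0.004264643974504235))
knob top (array([ 0.46557419, -0.16263552,  0.07940537]), np.float64(0.002440836719779832))
[[-3.27983616e-04  3.51126052e-01 -9.36328141e-01]
 [ 1.66763019e-03 -9.36326698e-01 -3.51126095e-01]
 [-9.99998556e-01 -1.67661268e-03 -2.78448587e-04]]
cam in tool [-0.1434112  -0.00050433 -0.08229281] axes
 [[ 2.99666890e-04 -2.98571518e-01  9.54387216e-01]
 [ 9.99999905e-01  3.91486724e-04 -1.91515637e-04]
 [-3.16448811e-04  9.54387183e-01  2.98571607e-01]]
[[295.56963371   0.         259.96653058]
 [  0.         295.56963371 192.98795285]
 [  0.           0.           1.        ]]
(0, 0) [ 0.29041435  0.41424732 -0.8       ]
(511, 0) [ 0.91555677 -1.25401098 -0.8       ]
(0, 383) [-1.5140914  0.2293772 -0.8      ]
(511, 383) [-0.56474979 -2.28169029 -0.8       ]
```

The cabinet corner is at about (0.34,-0.60), so I'll move +y first and then go across above the carousel.

Emit:
drive_tool --targets '[[[0,-3.5,-0.7],[0,0,0],0],[[0,-7,-1.5],[0,0,0],0],[[0,-10,-2.2],[0,0,0],0],[[0,-13,-3],[0,0,0],0],[[0,-15.5,-6],[0,0,0],0],[[0,-18,-10],[0,0,0],0],[[0,-20,-13.5],[0,0,0],0],[[0,-22,-17],[0,0,0],0]]' --grip_force 30

```text
time: 0.82
eef_pos: [0.2999, -0.3195, 0.2412]
ee_rot: [0.125, 0.696, 0.126, -0.696]
wrist_force: [1.5, -0.5, 0.4]
gripper_width: 0.0873
```

Emit:
drive_tool --targets '[[[0.5,-1.5,-3.5],[0,0,0],0],[[1,-3,-7],[0,0,0],0],[[2,-4.5,-10.5],[0,0,0],0],[[3,-5.5,-14],[0,0,0],0],[[4,-7,-17.5],[0,0,0],0],[[4,-8.2,-20.9],[0,0,0],0],[[4,-8.2,-20.9],[0,0,0],0],[[4,-8.2,-20.9],[0,0,0],0]]'

```text
time: 1.48
eef_pos: [0.4679, -0.1681, 0.2011]
ee_rot: [-0.126, -0.695, -0.128, 0.696]
wrist_force: [-0.1, 0.1, 0.1]
gripper_width: 0.0871
```

```bash
python3 - <<'E'
from h import *
cap('wrist','w1'); s=manip.state(); print(s['eef_pos'],s['ee_rot'],s['qpos'],s['wrist_force'])
E
```

```text
[ 0.4669311  -0.16899428  0.20116657] [-0.12562183 -0.69541001 -0.1270467   0.69604828] [-5.73201456e-01  4.15458087e-01  1.79173476e+00  1.05948790e-03
  9.36436507e-01  6.37709735e-01] [ 0.49087976 -0.10867415  0.44838993]
```

View pics/w1.png

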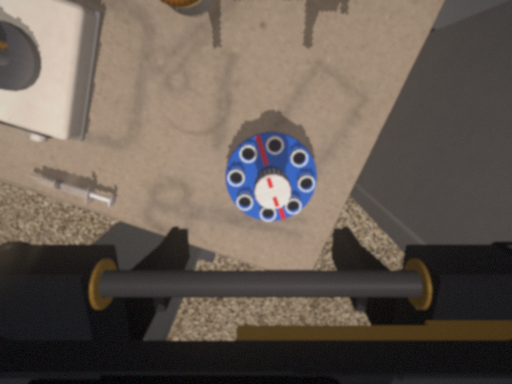

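The wrist view shows the carousel at about (270,177) with the knob top at (273,191), and the red stripes run from (261,140) to (281,215). I'll measure the centre and angle.

```bash
cat >> h.py <<'E'
def comps(m,amin=3):
    n,l,st,ce=cv2.connectedComponentsWithStats(m.astype(np.uint8)); return [(ce[i],st[i,4],l==i) for i in range(1,n) if st[i,4]>=amin]
E
python3 - <<'E'
from h import *
c=load('w1');f=c[0];hsv=cv2.cvtColor(f,cv2.COLOR_BGR2HSV)
roi=np.zeros(f.shape[:2],bool);roi[110:235,210:335]=1
red=((hsv[...,0]<10)|(hsv[...,0]>168))&(hsv[...,1]>110)&(hsv[...,2]>60)&roi
for ce,a,_ in comps(red): print('red',ce,a,onplane(c,ce,.072),onplane(c,ce,.021))
blue=(hsv[...,0]>100)&(hsv[...,0]<125)&(hsv[...,1]>140)&roi
ct=max(cv2.findContours(blue.astype(np.uint8),cv2.RETR_EXTERNAL,cv2.CHAIN_APPROX_NONE)[0],key=cv2.contourArea)
P=np.array([onplane(c,p,.021)[:2] for p in cv2.convexHull(ct)[:,0]]);print('disc',cv2.minEnclosingCircle(P.astype(np.float32)))
wh=(hsv[...,1]<60)&(hsv[...,2]>150)&roi
for ce,a,m in comps(wh|red,60):
    ct=cv2.findContours(m.astype(np.uint8),cv2.RETR_EXTERNAL,cv2.CHAIN_APPROX_NONE)[0][0]
    P=np.array([onplane(c,p,.072)[:2] for p in ct[:,0]],np.float32); print('w',ce,a,cv2.minEnclosingCircle(P), cv2.fitEllipse(P)[:2] if len(P)>5 else '')
cv2.imwrite('pics/w1_c.png',cv2.resize(f[120:235,215:330],None,fx=5,fy=5,interpolation=cv2.INTER_CUBIC))
E
```

```text
red [261.38738739 149.41441441] 111 [ 0.50473612 -0.15486465  0.072     ] [ 0.49723791 -0.15785483  0.021     ]
red [269.23076923 182.42307692] 26 [ 0.47785821 -0.17309455  0.072     ] [ 0.46533085 -0.17949575  0.021     ]
red [275.5 201.5] 22 [ 0.4620614  -0.18579837  0.072     ] [ 0.4465783  -0.19457659  0.021     ]
red [281.69230769 213.48717949] 39 [ 0.45259115 -0.19612885  0.072     ] [ 0.43533606 -0.20684001  0.021     ]
disc ((0.48711729049682617, -0.1971600353717804), 0.04335582256317139)
w [261.38738739 149.41441441] 111 ((0.5045367479324341, -0.15511685609817505), 0.014154142700135708) ((0.5046934485435486, -0.15490099787712097), (0.0030484586022794247, 0.03457185626029968))
w [246.5754717  153.20754717] 106 ((0.49686869978904724, -0.14447778463363647), 0.008431795984506607) ((0.49681881070137024, -0.14438359439373016), (0.014533045701682568, 0.015040506608784199))
w [298.64035088 157.07894737] 114 ((0.5098497867584229, -0.190084308385849), 0.008388780057430267) ((0.5099380612373352, -0.19014784693717957), (0.01555493101477623, 0.015946097671985626))
w [229.6323185  199.19437939] 427 ((0.4539932310581207, -0.13421878218650818), 0.031320247799158096) ((0.4591825008392334, -0.1430610567331314), (0.03623660281300545, 0.0659797415137291))
w [285.30781671 195.68409704] 1855 ((0.47679460048675537, -0.2027340531349182), 0.04442974552512169) ((0.4725540578365326, -0.19659638404846191), (0.05318997800350189, 0.08505775034427643))
w [235.78181818 176.53636364] 110 ((0.4710856080055237, -0.14174984395503998), 0.00858966913074255) ((0.47135213017463684, -0.1413896381855011), (0.01568925380706787, 0.015974892303347588))
w [230.44067797 224.39830508] 118 ((0.4270956814289093, -0.1530192494392395), 0.022051405161619186) ((0.43562349677085876, -0.1547355353832245), (0.028004620224237442, 0.05027845501899719))
```

View pics/w1_c.png

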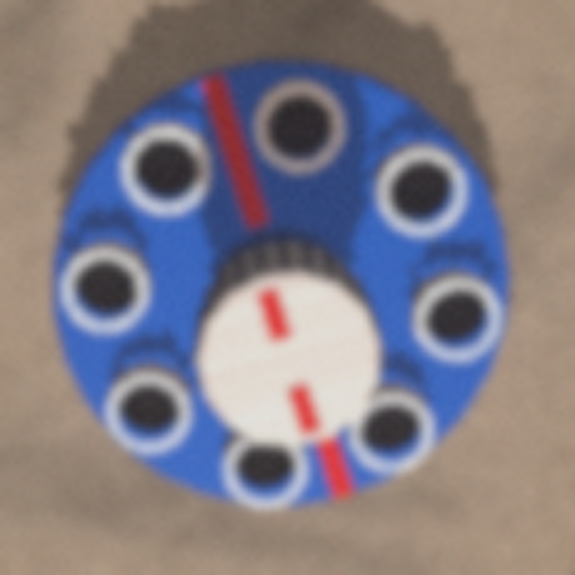

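```bash
python3 - <<'E'
from h import *
c=load('w1');f=c[0]
P=np.array([[u/5+215-.4,v/5+120-.4] for u,v in [(54,280),(510,280),(280,60),(280,508),(100,430),(450,440),(130,130),(440,120)]])
Q=np.array([onplane(c,p,.021)[:2] for p in P],np.float32)
A=np.c_[2*Q,np.ones(8)];r=np.linalg.lstsq(A,(Q**2).sum(1),rcond=None)[0];print('disc',r[:2],np.sqrt(r[2]+r[0]**2+r[1]**2))
print('knob',onplane(c,(272.5,190.8),.072))
E
```

```text
disc [ 0.4697626  -0.18011749] 0.05191602986414629
knob [ 0.47117625 -0.17907543  0.072     ]
```

```bash
python3 - <<'E'
from h import *
for n,a,b in [('side0',(238/6+210,398/6+125),(290/6+210,402/6+125)),('scene0',(232/6+225,392/6+120),(270/6+225,408/6+120)),]:
    c=load(n); p=onplane(c,a,.057);q=onplane(c,b,.057); print(p,q,np.degrees(np.arctan2(*(p-q)[1::-1])))
E
```

```text
[0.50666299 0.09491878 0.057     ] [0.48526905 0.09674825 0.057     ] -4.887688316339738
[0.5071187  0.09797106 0.057     ] [0.48627675 0.10150015 0.057     ] -9.61052259572408
```

Emit:
drive_tool --targets '[[[2,0.3,0],[0,0,0],0],[[5,0.8,0.1],[0,0,0],0],[[8,1.1,0.1],[0,0,0],0],[[10.5,1.1,0.1],[0,0,0],0],[[12.5,1.1,0.1],[0,0,0],0],[[13.8,1.1,0.1],[0,0,0],0],[[14.1,1.1,0.1],[0,0,0],0],[[14.1,1.1,0.1],[0,0,0],0]]'

```text
time: 2.2
eef_pos: [0.4683, -0.1803, 0.0596]
ee_rot: [-0.124, -0.695, -0.127, 0.697]
wrist_force: [0.3, 1.0, -0.3]
gripper_width: 0.0869
```

Emit:
drive_tool --targets '[[[0,0,-0.1],[0,0,0],120],[[0,0,-0.1],[0,0,0],160],[[0,0,-0.1],[0,0,0],200],[[0,0,-0.1],[0,0,0],255],[[0,0,-0.1],[0,0,0],255],[[0,0,-0.1],[0,0,0],255],[[0,0,-0.1],[0,0,0],255],[[0,0,-0.1],[0,0,0],255]]' --grip_force 30

```text
time: 2.87
eef_pos: [0.4693, -0.1798, 0.0597]
ee_rot: [-0.124, -0.695, -0.127, 0.697]
wrist_force: [-0.2, -0.7, -0.4]
gripper_width: 0.0416
```

Emit:
drive_tool --targets '[[[0,0,0],[0,0,0],255],[[0,0,0],[0,0,0],255],[[0,0,0],[0,0,0],255],[[0,0,0],[0,0,0],255]]'

```text
time: 3.2
eef_pos: [0.4694, -0.1799, 0.0597]
ee_rot: [-0.124, -0.695, -0.127, 0.697]
wrist_force: [-0.3, -0.7, 0.0]
gripper_width: 0.0354
```

Emit:
drive_tool --targets '[[[-1,0,0],[0,0,0],255],[[-2,0,0],[0,0,0],255],[[-4,0,0],[0,0,0],255],[[-6.5,0,0],[0,0,0],255],[[-9,0,0],[0,0,0],255],[[-11.5,0,0],[0,0,0],255],[[-14,0,0],[0,0,0],255],[[-14,0,0],[0,0,0],255]]'

```text
time: 3.87
eef_pos: [0.4722, -0.1816, 0.2049]
ee_rot: [0.127, 0.698, 0.124, -0.694]
wrist_force: [0.7, -0.6, -1.8]
gripper_width: 0.0354
```

```bash
python3 - <<'E'
from h import *
cap('wrist','w2'); s=manip.state(); print(s)
E
```

```text
{'time': 3.9167, 'qpos': array([-5.88990111e-01,  4.21308147e-01,  1.77389087e+00,  8.54740653e-04,
        9.43338687e-01,  6.24035943e-01]), 'joint_vel': array([-0.00196171,  0.05575234,  0.05166617, -0.00189573, -0.01483612,
        0.00181228]), 'tau': array([ 1.50724556e-01, -3.78663218e+01, -1.49608880e+01,  8.39717640e-02,
        1.26655586e-01, -1.04983217e-03]), 'eef_pos': array([ 0.47122729, -0.1810924 ,  0.20275802]), 'ee_rot': array([ 0.12621704,  0.69680099,  0.12506892, -0.69490676]), 'wrist_force': array([-0.76855789, -0.56842282, -2.68095813]), 'torque': array([0.0326478 , 0.03099108, 0.00348296]), 'gripper_width': 0.03500016781108733}
```

View pics/w2.png

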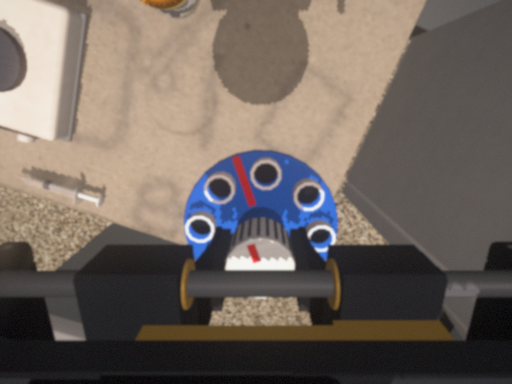

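Emit:
drive_tool --targets '[[[0,-3.5,-0.4],[0,0,0],255],[[0,-7.5,-0.8],[0,0,0],255],[[0,-11.5,-1.2],[0,0,0],255],[[0,-15.5,-1.6],[0,0,0],255],[[0,-19.5,-2],[0,0,0],255],[[0,-23,-2.3],[0,0,0],255],[[0,-25.8,-2.6],[0,0,0],255],[[0,-25.8,-2.6],[0,0,0],255]]'

```text
time: 4.58
eef_pos: [0.4005, 0.074, 0.2011]
ee_rot: [-0.127, -0.694, -0.128, 0.697]
wrist_force: [-1.4, -0.1, -3.1]
gripper_width: 0.0354
```

Emit:
drive_tool --targets '[[[0,0,0],[0,0,0],255],[[0,0,0],[0,0,0],255]]'

```text
time: 4.75
eef_pos: [0.3991, 0.0743, 0.2004]
ee_rot: [-0.127, -0.693, -0.129, 0.698]
wrist_force: [-0.4, 0.5, -2.5]
gripper_width: 0.0352
```

```bash
python3 - <<'E'
from h import *
cap('wrist','w3'); s=manip.state(); print(s)
f=load('w3')[0]
E
```

```text
{'time': 4.8, 'qpos': array([-9.47375499e-02,  3.09069027e-01,  1.99679097e+00,  8.79359326e-04,
        8.41703692e-01,  1.11327205e+00]), 'joint_vel': array([-0.02112434,  0.00156286, -0.0198919 , -0.00405596, -0.00830114,
        0.00113943]), 'tau': array([ 5.99903092e-01, -2.90136570e+01, -1.22190312e+01,  9.70344571e-02,
        3.11298016e-02, -1.05825740e-03]), 'eef_pos': array([0.39994543, 0.07368509, 0.20055655]), 'ee_rot': array([-0.12655922, -0.69357174, -0.1281553 ,  0.69750786]), 'wrist_force': array([-0.50921984, -0.34408587, -2.75709711]), 'torque': array([ 0.03836279, -0.02131052,  0.01465935]), 'gripper_width': 0.035136723314567415}
```

View pics/w3.png

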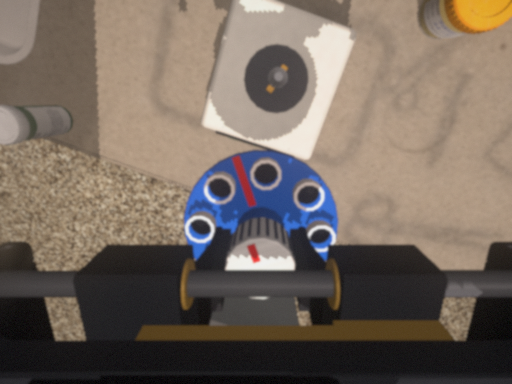

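The drive is in clear view. The collar is at about (276,78), the shaft tip at about (279,75), and the brass keys at about (285,68) and (270,87). I'll measure them.

```bash
python3 - <<'E'
from h import *
c=load('w3');f=c[0];hsv=cv2.cvtColor(f,cv2.COLOR_BGR2HSV)
roi=np.zeros(f.shape[:2],bool);roi[50:105,250:305]=1
br=(hsv[...,0]>8)&(hsv[...,0]<28)&(hsv[...,1]>120)&(hsv[...,2]>60)&roi
k=[(ce,a) for ce,a,m in comps(br)]
for ce,a in k: print('brass',ce,a,onplane(c,ce,.062))
roi=np.zeros(f.shape[:2],np.uint8);roi[35:120,235:320]=1
dark=((hsv[...,2]<75)&(roi>0)).astype(np.uint8)
ct=max(cv2.findContours(dark,cv2.RETR_EXTERNAL,cv2.CHAIN_APPROX_NONE)[0],key=cv2.contourArea)
P=np.array([onplane(c,p,.05)[:2] for p in ct[:,0]],np.float32); print('collar',cv2.minEnclosingCircle(P),cv2.fitEllipse(P),cv2.minAreaRect(P))
cv2.imwrite('pics/w3_c.png',cv2.resize(f[35:120,235:320],None,fx=7,fy=7,interpolation=cv2.INTER_CUBIC))
E
```

```text
brass [284.31578947  66.84210526] 19 [0.50881359 0.09426247 0.062     ]
brass [269.72972973  88.59459459] 37 [0.48746081 0.09965974 0.062     ]
collar ((0.4959436058998108, 0.10322430729866028), 0.022246282547712326) ((0.4958357810974121, 0.10647162795066833), (0.03321480378508568, 0.03671804070472717), 95.76747131347656) ((0.49446821212768555, 0.1090213879942894), (0.04309326410293579, 0.02980171889066696), 13.913874626159668)
```

View pics/w3_c.png

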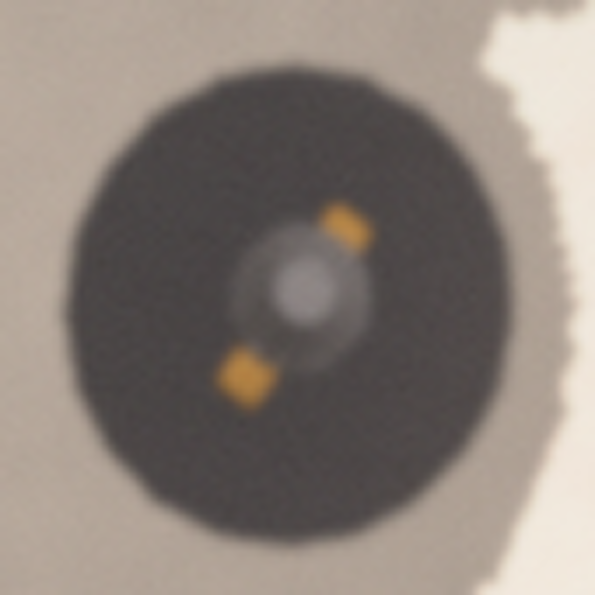

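```bash
python3 - <<'E'
from h import *
c=load('w3')
g=lambda u,v:(u/7+235-.43,v/7+35-.43)
print('collar c',onplane(c,g(290.5,305),.05),'w',[onplane(c,g(*p),.05)[:2] for p in [(68,305),(513,305),(290,65),(290,545)]])
print('tip',onplane(c,g(305,290),.09))
a=onplane(c,g(358,215),.062);b=onplane(c,g(233,395),.062);print(a,b,(a+b)/2,np.linalg.norm(a-b),np.degrees(np.arctan2(*(a-b)[1::-1])))
# carousel stripe on disc in hand: z
s=manip.state();z=s['eef_pos'][2]-.0597+.021
f=c[0];hsv=cv2.cvtColor(f,cv2.COLOR_BGR2HSV)
red=((hsv[...,0]<10)|(hsv[...,0]>168))&(hsv[...,1]>110)&(hsv[...,2]>50);red[:140]=0;red[275:]=0
for ce,ar,m in comps(red,5):
    ys,xs=np.nonzero(m);ww=z if ce[1]<230 else z+.051
    P=np.array([onplane(c,(x,y),ww)[:2] for x,y in zip(xs,ys)]);v=np.linalg.svd(P-P.mean(0))[2][0];print('red',ce,ar,P.mean(0),np.degrees(np.arctan2(v[1],v[0])))
E
```

```text
collar c [0.49850869 0.0973298  0.05      ] w [array([0.48803749, 0.12486552]), array([0.50897126, 0.06981675]), array([0.52515927, 0.10805046]), array([0.46999116, 0.08600563])]
tip [0.49762893 0.09725537 0.09      ]
[0.5104185  0.09359547 0.062     ] [0.48496112 0.10049077 0.062     ] [0.49768981 0.09704312 0.062     ] 0.026374671783233276 -15.155311231436293
red [243.46067416 180.2247191 ] 356 [0.42646253 0.0965737 ] -141.3457591875861
red [253.37815126 252.90756303] 119 [0.4073524 0.0813805] -141.40242504010357
```

Seat ≈ (0.498, 0.097), key line at −15°, carousel keyways at +38.6°. That needs about 54° about tool x. I'll turn now and stop offset from the drive, so both can be measured again in the final orientation.

Emit:
drive_tool --targets '[[[0,-1,-0.7],[6.7,0,0],255],[[0,-2,-1.4],[13.5,0,0],255],[[0,-3,-2.1],[20,0,0],255],[[0,-4,-2.8],[27,0,0],255],[[0,-5,-3.5],[33.5,0,0],255],[[0,-6,-4.2],[40,0,0],255],[[0,-6,-4.7],[47,0,0],255],[[0,-6,-4.7],[54,0,0],255]]'

```text
time: 5.47
eef_pos: [0.4246, 0.1458, 0.2003]
ee_rot: [0.205, -0.675, 0.205, 0.678]
wrist_force: [0.3, -0.2, -3.1]
gripper_width: 0.0354
```

Emit:
drive_tool --targets '[[[0,0,0],[0,0,0],255],[[0,0,0],[0,0,0],255]]'

```text
time: 5.63
eef_pos: [0.4254, 0.1448, 0.2001]
ee_rot: [0.204, -0.675, 0.205, 0.678]
wrist_force: [-0.2, -0.5, -3.0]
gripper_width: 0.0352
```

```bash
python3 - <<'E'
from h import *
cap('wrist','w4'); s=manip.state(); print(s)
E
```

```text
{'time': 5.6833, 'qpos': array([7.77649503e-02, 3.60726907e-01, 1.90219530e+00, 1.88561114e-03,
       8.82992725e-01, 2.23409039e+00]), 'joint_vel': array([ 0.00609421, -0.0048178 ,  0.00643344,  0.00135961,  0.00384736,
        0.00786252]), 'tau': array([ 2.72699964e-02, -3.22959173e+01, -1.34701324e+01, -1.27109213e-02,
       -8.82306648e-02,  2.26380938e-02]), 'eef_pos': array([0.4250794 , 0.14487816, 0.20007975]), 'ee_rot': array([ 0.20440283, -0.67528418,  0.20455098,  0.67850545]), 'wrist_force': array([ 0.01700658, -0.20521974, -2.45035148]), 'torque': array([ 0.09039235, -0.00674433,  0.01325288]), 'gripper_width': 0.03549001119416423}
```

View pics/w4.png

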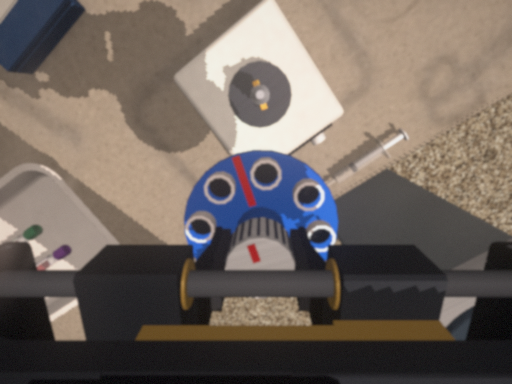

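The collar is at about (260,94) with the keys at about (256,83) and (265,105). The disc stripe runs at a similar slant at (243,180). I'll measure the difference.

```bash
cat > m.py <<'E'
from h import *
import sys
def meas(fn,roi,dz):
    c=load(fn);f=c[0];hsv=cv2.cvtColor(f,cv2.COLOR_BGR2HSV);y0,y1,x0,x1=roi
    r=np.zeros(f.shape[:2],bool);r[y0:y1,x0:x1]=1
    br=(hsv[...,0]>8)&(hsv[...,0]<28)&(hsv[...,1]>120)&(hsv[...,2]>60)&r
    for ce,a,m in comps(br): print('brass',ce,a,onplane(c,ce,.062))
    z=manip.state()['eef_pos'][2]-dz+.021
    red=((hsv[...,0]<10)|(hsv[...,0]>168))&(hsv[...,1]>110)&(hsv[...,2]>50);red[:140]=0;red[275:]=0;red[:,:200]=0
    for ce,ar,m in comps(red,5):
        ys,xs=np.nonzero(m);ww=z if ce[1]<230 else z+.051
        P=np.array([onplane(c,(x,y),ww)[:2] for x,y in zip(xs,ys)]);v=np.linalg.svd(P-P.mean(0))[2][0];print('red',ce,ar,P.mean(0),np.degrees(np.arctan2(v[1],v[0])))
    cv2.imwrite('pics/%s_c.png'%fn,cv2.resize(f[y0:y1,x0:x1],None,fx=7,fy=7,interpolation=cv2.INTER_CUBIC))
    cv2.imwrite('pics/%s_d.png'%fn,cv2.resize(f[140:300,170:350],None,fx=4,fy=4,interpolation=cv2.INTER_CUBIC))
E
python3 -c "
from m import *
meas('w4',(50,140,215,305),.0597)"
```

```text
brass [255.5  82.5] 24 [0.50815284 0.09443923 0.062     ]
brass [263.46875 106.40625] 32 [0.48712292 0.0997913  0.062     ]
red [243.454039   179.99442897] 359 [0.45904251 0.13496732] 164.02769143029823
red [253.453125  253.0859375] 128 [0.43534809 0.14207591] 163.74399145296948
```

View pics/w4_c.png

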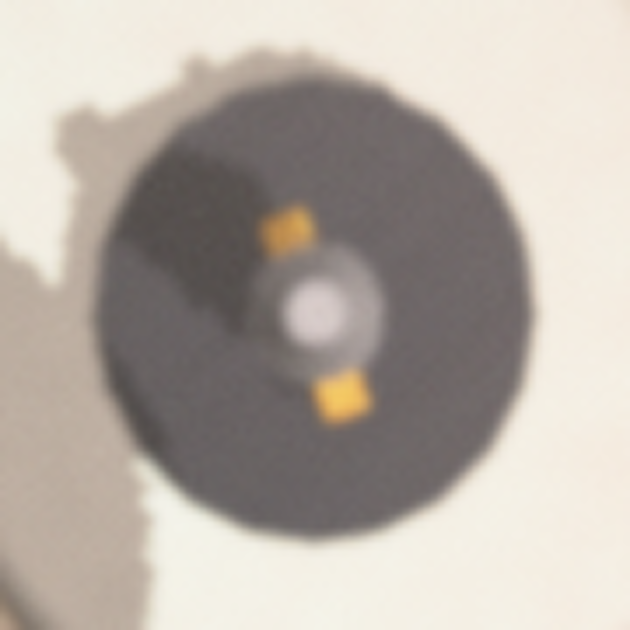

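View pics/w4_d.png

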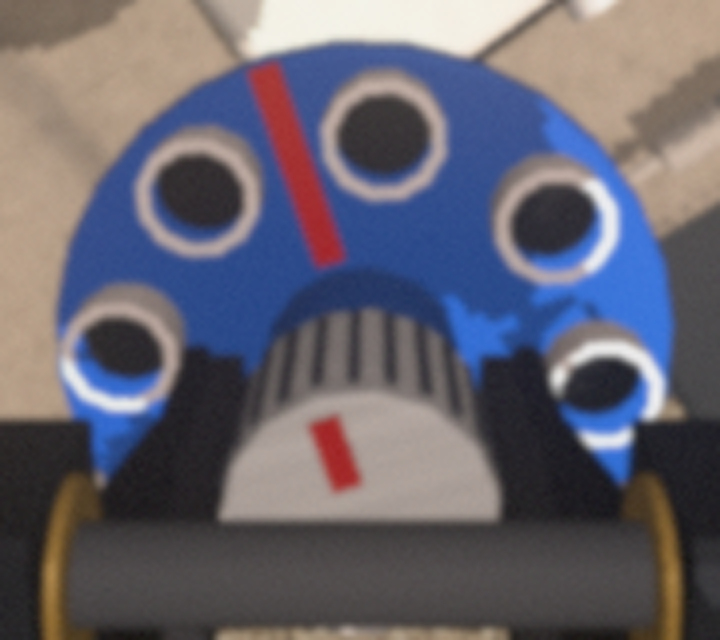

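```bash
python3 - <<'E'
from h import *
c=load('w4');f=c[0];s=manip.state();dz=s['eef_pos'][2]-.0597
g=lambda u,v:(u/7+215-.43,v/7+50-.43)
Q=np.array([onplane(c,g(*p),.05)[:2] for p in [(97,310),(532,310),(314,75),(314,540)]])
print('collar',onplane(c,g(314.5,307.5),.05),'tip',onplane(c,g(315,313),.09)); 
# disc edge = outside->blue along radial scan
hsv=cv2.cvtColor(f,cv2.COLOR_BGR2HSV)
blue=((hsv[...,0]>100)&(hsv[...,0]<128)&(hsv[...,1]>110)).astype(np.uint8);blue[:145]=0;blue[:,:180]=0;blue[:,342:]=0;blue[235:]=0
ct=max(cv2.findContours(blue,cv2.RETR_EXTERNAL,cv2.CHAIN_APPROX_NONE)[0],key=cv2.contourArea)[:,0]
o=np.array([261,215]);
E=[p for p in ct if p[1]<215 and np.linalg.norm(p-o)>55]
P=np.array([onplane(c,p,dz+.021)[:2] for p in E])
for it in range(4):
    A=np.c_[2*P,np.ones(len(P))];r=np.linalg.lstsq(A,(P**2).sum(1),rcond=None)[0];R=np.sqrt(r[2]+r[0]**2+r[1]**2)
    e=np.linalg.norm(P-r[:2],axis=1)-R;print(r[:2],R,len(P),e.std());P=P[abs(e)<max(2*e.std(),.0005)]
print(s['eef_pos'])
E
```

```text
collar [0.49860903 0.09651355 0.05      ] tip [0.49748625 0.09715879 0.09      ]
[0.42641689 0.14229658] 0.04879450704080908 244 0.002206035505585043
[0.42519117 0.14367885] 0.05043839351162148 231 0.0013679616351703985
[0.42504556 0.14415184] 0.051042696487825355 212 0.000776335076662932
[0.42531285 0.14403964] 0.05098329124084257 199 0.0004983118574515855
[0.4250794  0.14487816 0.20007975]
```

Carousel axis ≈ TCP, key line −14.3°, keyways −16.1°. I'll move over the shaft by pure translation with a −1.5° trim.

Emit:
drive_tool --targets '[[[0,0,-3],[-1.5,0,0],255],[[0,0,-6],[-1.5,0,0],255],[[0,0,-8.7],[-1.5,0,0],255],[[0,0,-8.7],[-1.5,0,0],255],[[0,0,-8.7],[-1.5,0,0],255]]'

```text
time: 6.1
eef_pos: [0.4987, 0.0952, 0.1995]
ee_rot: [0.196, -0.678, 0.196, 0.681]
wrist_force: [0.3, 0.9, -2.8]
gripper_width: 0.035
```

```bash
python3 - <<'E'
from h import *
cap('side','s5');cap('scene','c5'); s=manip.state(); print(s['eef_pos'],s['ee_rot'],s['qpos'],s['wrist_force'],s['torque'])
a=load('s5')[0];b=load('c5')[0]
cv2.imwrite('pics/5.png',np.hstack([cv2.resize(a[100:240,200:330],None,fx=3,fy=3,interpolation=cv2.INTER_CUBIC),cv2.resize(b[90:230,210:340],None,fx=3,fy=3,interpolation=cv2.INTER_CUBIC)]))
E
```

```text
[0.49613477 0.0964793  0.1991792 ] [ 0.19529012 -0.67690387  0.19576718  0.68215697] [-3.00442479e-02  4.30957803e-01  1.76919562e+00  1.45832198e-03
  9.48804584e-01  2.10024253e+00] [ 0.60688631  1.02727721 -3.48782079] [ 0.07944381  0.05801437 -0.01680664]
```

View pics/5.png

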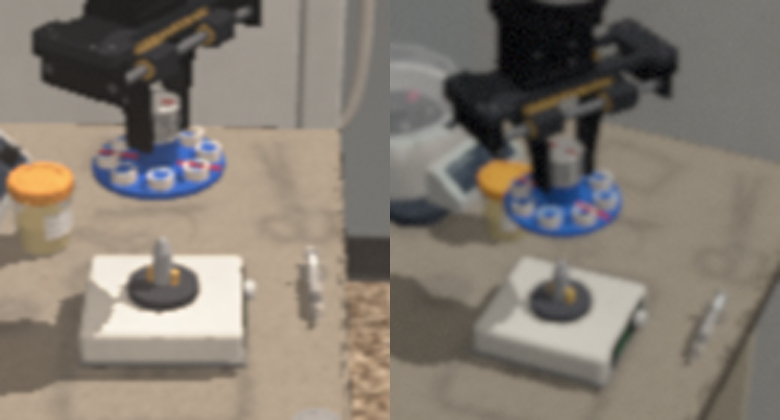

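The carousel is level above the shaft in both views. I'll lower in stages and watch the force.

Emit:
drive_tool --targets '[[[1.5,0,0],[0,0,0],255],[[3,0,0],[0,0,0],255],[[4,0,0],[0,0,0],255],[[4.7,0,0],[0,0,0],255],[[4.7,0,0],[0,0,0],255],[[4.7,0,0],[0,0,0],255]]'

```text
time: 6.7
eef_pos: [0.4954, 0.0968, 0.152]
ee_rot: [0.195, -0.677, 0.196, 0.683]
wrist_force: [-0.4, -0.8, -3.0]
gripper_width: 0.035
```

```bash
python3 - <<'E'
from h import *
s=manip.state(); print(s['eef_pos'],s['wrist_force'],s['torque'])
E
```

```text
[0.49540432 0.0967932  0.15201755] [-0.36544116 -0.82638672 -3.03593031] [ 0.05978359 -0.00261521  0.00693442]
```

Emit:
drive_tool --targets '[[[0,-0.1,-0.1],[0,0,0],255],[[0,-0.1,-0.1],[0,0,0],255],[[0,-0.1,-0.1],[0,0,0],255]]'

```text
time: 6.95
eef_pos: [0.4974, 0.0972, 0.1527]
ee_rot: [0.195, -0.677, 0.195, 0.682]
wrist_force: [0.0, -1.1, -3.4]
gripper_width: 0.0354
```

Emit:
drive_tool --targets '[[[0.4,0,0],[0,0,0],255],[[0.8,0,0],[0,0,0],255],[[0.8,0,0],[0,0,0],255]]'

```text
time: 7.2
eef_pos: [0.4968, 0.0972, 0.144]
ee_rot: [0.195, -0.677, 0.196, 0.682]
wrist_force: [0.0, -0.2, -3.4]
gripper_width: 0.0354
```

Emit:
drive_tool --targets '[[[0.3,0,0],[0,0,0],255],[[0.6,0,0],[0,0,0],255],[[0.9,0,0],[0,0,0],255],[[0.9,0,0],[0,0,0],255]]'

```text
time: 7.53
eef_pos: [0.4963, 0.0971, 0.1343]
ee_rot: [0.195, -0.676, 0.196, 0.683]
wrist_force: [0.1, 0.4, -2.2]
gripper_width: 0.0355
```

Emit:
drive_tool --targets '[[[0.2,0,0],[0,0,0],255],[[0.4,0,0],[0,0,0],255],[[0.6,0,0],[0,0,0],255],[[0.6,0,0],[0,0,0],255]]'

```text
time: 7.87
eef_pos: [0.4962, 0.0972, 0.1279]
ee_rot: [0.195, -0.676, 0.196, 0.683]
wrist_force: [0.2, 0.2, -2.9]
gripper_width: 0.0352
```

Emit:
drive_tool --targets '[[[0.15,0,0],[0,0,0],255],[[0.3,0,0],[0,0,0],255],[[0.4,0,0],[0,0,0],255],[[0.4,0,0],[0,0,0],255]]'

```text
time: 8.2
eef_pos: [0.4962, 0.0972, 0.1238]
ee_rot: [0.195, -0.676, 0.196, 0.683]
wrist_force: [0.7, 0.4, -3.1]
gripper_width: 0.0351
```

Emit:
drive_tool --targets '[[[0.1,0,0],[0,0,0],255],[[0.2,0,0],[0,0,0],255],[[0.2,0,0],[0,0,0],255]]'

```text
time: 8.45
eef_pos: [0.4962, 0.0972, 0.1216]
ee_rot: [0.195, -0.676, 0.196, 0.683]
wrist_force: [0.6, 0.8, -2.3]
gripper_width: 0.0352
```

Emit:
drive_tool --targets '[[[0.1,0,0],[0,0,0],255],[[0.1,0,0],[0,0,0],255],[[0.1,0,0],[0,0,0],255]]'

```text
time: 8.7
eef_pos: [0.4963, 0.0972, 0.1206]
ee_rot: [0.195, -0.676, 0.196, 0.683]
wrist_force: [0.3, -0.8, -2.1]
gripper_width: 0.0351
```

Emit:
drive_tool --targets '[[[0.1,0,0],[0,0,0],255],[[0.1,0,0],[0,0,0],255],[[0.1,0,0],[0,0,0],255]]'

```text
time: 8.95
eef_pos: [0.4962, 0.0972, 0.1196]
ee_rot: [0.195, -0.676, 0.196, 0.683]
wrist_force: [0.9, 0.4, -3.0]
gripper_width: 0.0355
```

Emit:
drive_tool --targets '[[[0.1,0,0],[0,0,0],255],[[0.2,0,0],[0,0,0],255],[[0.2,0,0],[0,0,0],255]]'

```text
time: 9.2
eef_pos: [0.4962, 0.0972, 0.1174]
ee_rot: [0.195, -0.676, 0.196, 0.683]
wrist_force: [0.6, -0.9, -3.1]
gripper_width: 0.0352
```

Emit:
drive_tool --targets '[[[0.1,0,0],[0,0,0],255],[[0.2,0,0],[0,0,0],255],[[0.2,0,0],[0,0,0],255]]'

```text
time: 9.45
eef_pos: [0.4962, 0.0972, 0.1152]
ee_rot: [0.195, -0.676, 0.196, 0.683]
wrist_force: [0.5, -0.6, -1.8]
gripper_width: 0.0351
```

The hub is now about 6 mm below the key tops with no contact force, so the keyways have gone over the keys. I'll continue down to the collar.

Emit:
drive_tool --targets '[[[0.1,0,0],[0,0,0],255],[[0.2,0,0],[0,0,0],255],[[0.3,0,0],[0,0,0],255],[[0.35,0,0],[0,0,0],255],[[0.35,0,0],[0,0,0],255]]'

```text
time: 9.87
eef_pos: [0.4961, 0.0972, 0.1116]
ee_rot: [0.195, -0.676, 0.196, 0.683]
wrist_force: [0.5, 0.1, -3.0]
gripper_width: 0.0354
```

Emit:
drive_tool --targets '[[[0.1,0,0],[0,0,0],255],[[0.1,0,0],[0,0,0],255],[[0.1,0,0],[0,0,0],255]]'

```text
time: 10.12
eef_pos: [0.4962, 0.0972, 0.1105]
ee_rot: [0.195, -0.676, 0.196, 0.683]
wrist_force: [0.4, -0.4, -2.6]
gripper_width: 0.0353
```

Emit:
drive_tool --targets '[[[0.05,0,0],[0,0,0],255],[[0.05,0,0],[0,0,0],255],[[0.05,0,0],[0,0,0],255]]'

```text
time: 10.37
eef_pos: [0.4962, 0.0972, 0.11]
ee_rot: [0.195, -0.676, 0.196, 0.683]
wrist_force: [0.2, -0.6, -2.6]
gripper_width: 0.0351
```

Emit:
drive_tool --targets '[[[0.05,0,0],[0,0,0],255],[[0.05,0,0],[0,0,0],255],[[0.05,0,0],[0,0,0],255]]'

```text
time: 10.62
eef_pos: [0.4962, 0.0972, 0.1098]
ee_rot: [0.195, -0.676, 0.196, 0.683]
wrist_force: [-0.0, -0.0, 2.0]
gripper_width: 0.0352
```

Contact is at TCP z = 0.1098, which is the predicted home height, with about 5 N pushing on the drive. I'll release.

Emit:
drive_tool --targets '[[[0,0,0],[0,0,0],100],[[0,0,0],[0,0,0],0],[[0,0,0],[0,0,0],0],[[0,0,0],[0,0,0],0],[[0,0,0],[0,0,0],0],[[0,0,0],[0,0,0],0],[[0,0,0],[0,0,0],0],[[0,0,0],[0,0,0],0]]'

```text
time: 11.28
eef_pos: [0.4962, 0.0972, 0.1098]
ee_rot: [0.195, -0.676, 0.196, 0.683]
wrist_force: [0.5, -0.5, 0.0]
gripper_width: 0.0806
```

```bash
python3 - <<'E'
from h import *
s=manip.state(); print(s['eef_pos'],s['wrist_force'],s['gripper_width'])
E
```

```text
[0.49621464 0.09719693 0.109775  ] [ 0.49202728 -0.52489091  0.04033498] 0.08055458043247053
```

Released. I'll retreat straight up, shift aside and look.

Emit:
drive_tool --targets '[[[-1,0,0],[0,0,0],0],[[-2.5,0,0],[0,0,0],0],[[-4,0,0],[0,0,0],0],[[-6,0,0],[0,0,0],0],[[-8,0,0],[0,0,0],0],[[-10,0,0],[0,0,0],0],[[-12,0,0],[0,0,0],0],[[-12,0,0],[0,0,0],0]]'

```text
time: 11.95
eef_pos: [0.4999, 0.097, 0.2342]
ee_rot: [0.196, -0.679, 0.195, 0.68]
wrist_force: [0.4, 0.1, -0.4]
gripper_width: 0.0871
```

```bash
python3 - <<'E'
from h import *
cap('wrist','w6');cap('side','s6');cap('scene','c6'); s=manip.state(); print(s['eef_pos'],s['wrist_force'])
a=load('s6');b=load('c6');w=load('w6')
cv2.imwrite('pics/6.png',np.hstack([cv2.resize(a[0][140:240,200:330],None,fx=3,fy=3,interpolation=cv2.INTER_CUBIC),cv2.resize(b[0][130:230,210:340],None,fx=3,fy=3,interpolation=cv2.INTER_CUBIC)]))
for c in (a,b,w): print('expected knob top, disc top centre', proj(c,(.4979,.097,.122)),proj(c,(.4979,.097,.071)))
E
```

```text
[0.49686378 0.09702729 0.22985   ] [-1.83860586 -0.4966144  -0.86210607]
expected knob top, disc top centre [252.55773223 168.85095913] [253.0356339  187.05804655]
expected knob top, disc top centre [266.89384109 167.06288923] [266.84448422 182.01884004]
expected knob top, disc top centre [261.37748792 196.6385168 ] [261.23179956 181.84212149]
```

View pics/6.png

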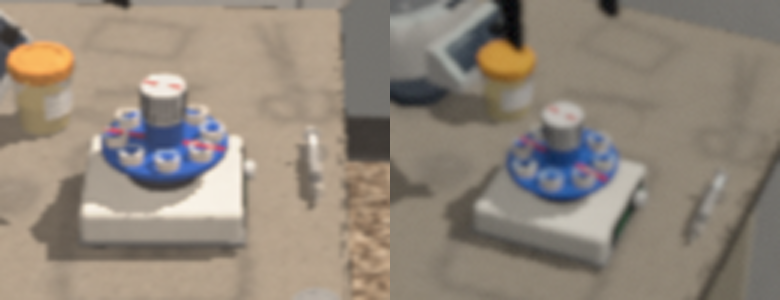

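View pics/w6.png

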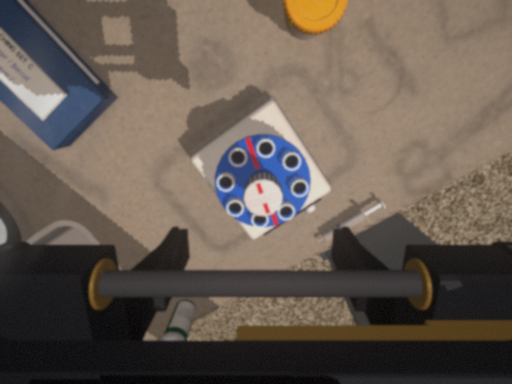

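View pics/s6.png

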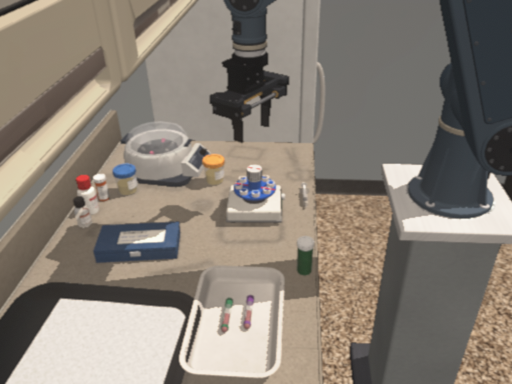

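Both views show the carousel upright and low on the drive, with the knob top at about (254,167) in side. Projected positions differ by 1–2 px, so I'll take out the camera bias using the shaft and collar as seen earlier by the same cameras, and check the height.

```bash
python3 - <<'E'
from h import *
for n,ps in [('s5','tip ~ (254,179.5)'),('c5','tip ~ (267.0,177.5)')]:
    c=load(n); print(n,ps,proj(c,(.4979,.097,.09)))
    y0=(170,140)[n=='c5']
for n in ['s5','c5','s6','c6']:
    f=load(n)[0]; cv2.imwrite('pics/z_%s.png'%n,cv2.resize(f[150:220,220:300],None,fx=8,fy=8,interpolation=cv2.INTER_CUBIC))
# disc size in the wrist picture for different heights
c=load('w6');f=c[0];hsv=cv2.cvtColor(f,cv2.COLOR_BGR2HSV)
blue=((hsv[...,0]>100)&(hsv[...,0]<128)&(hsv[...,1]>110)).astype(np.uint8);blue[:120]=0;blue[240:]=0;blue[:,:200]=0;blue[:,330:]=0
pts=cv2.convexHull(np.vstack(cv2.findContours(blue,cv2.RETR_EXTERNAL,cv2.CHAIN_APPROX_NONE)[0]))[:,0]
for z in (.071,.083):
    P=np.array([onplane(c,p,z)[:2] for p in pts],np.float32);e=cv2.fitEllipse(P);print(z,e)
E
```

```text
s5 tip ~ (254,179.5) [252.86032064 180.37896566]
c5 tip ~ (267.0,177.5) [266.86257003 176.53854156]
0.071 ((0.4966123402118683, 0.09635419398546219), (0.10070047527551651, 0.10112740844488144), 89.33822631835938)
0.083 ((0.4994634985923767, 0.09466776996850967), (0.09675899147987366, 0.09716922044754028), 89.33781433105469)
```

View pics/z_s5.png

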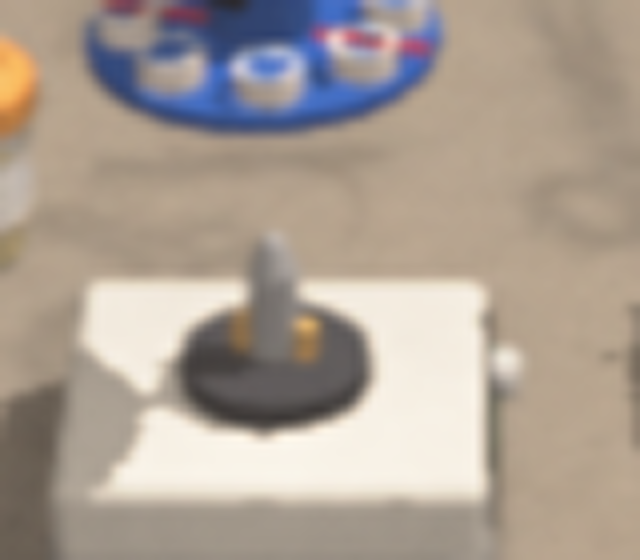

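View pics/z_s6.png

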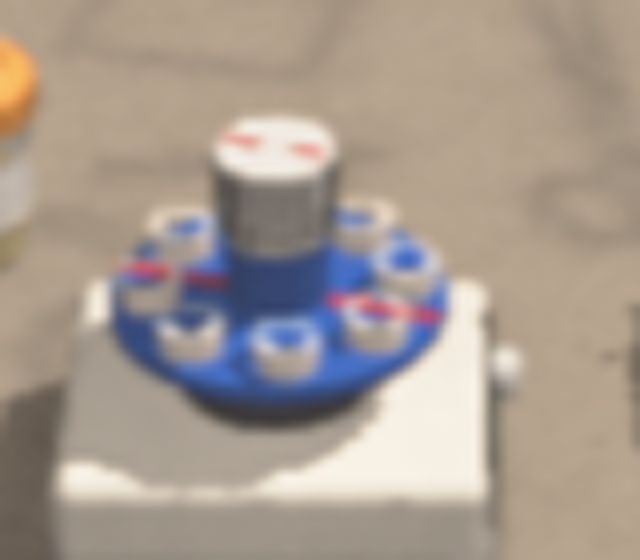

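With the bias of about (+1.2, −1.0) px removed, the knob top should be at about (253.8,167.9) and is seen at (254.5,168.4). A hub still standing on the keys would put it near row 164. The disc size fits the home height better too. I'll hand in.

```bash
python3 - <<'E'
from station import manip
s=manip.state();print(s['time'],abs(s['joint_vel']).max(),s['eef_pos'],s['wrist_force'])
print(manip.finish_job())
E
```

```text
12.1 0.023749497641103685 [0.49686378 0.09702729 0.22985   ] [-1.83860586 -0.4966144  -0.86210607]
the job is handed in; nothing more can be done
None
```

The carousel is back on the mixer with its hub home on the collar, let go, and the job was handed in at 12.1 s. I picked it up by the knob and turned it about 52° in the air to match the key line I measured (−14° to −15°). The keyways went straight over the keys as I lowered it, so I didn't need to turn it in contact. I met the collar at the expected height with about 5 N of push, then opened the jaws and backed 12 cm straight up.

**Checks that agreed:**
- **Height:** in the side view, corrected for camera bias, the knob top is at the home height. If the hub were still on the keys it would show about 4 px higher.
- **Other objects:** the carousel looks upright in both outside views, and the bystanders look unmoved by eye; I didn't measure them.

**Checks that disagreed slightly:**
- **Sideways position:** readings put the carousel 1–2 mm off the seat, which is within camera accuracy and close to the play of the bore on the shaft.
- **Disc size:** in the last wrist view the disc measured 101 mm instead of 104 mm at the home height. At the on-the-keys height it would be 97 mm, so home still fits better.
- **Wrist force:** the last reading was about 2 N with the gripper in free air. I put this down to noise or the arm still settling.

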